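Slide a laser-cut panel over the board's edge and stack it

ROBOT

A 6-joint arm with a two-finger parallel gripper is mounted at the origin on the work surface. World frame = base frame: x ahead of the robot, y to its left, z up, the work surface at z = 0. Lengths are in m, angles in rad, forces in N, time in s.
With the tool pointing down it reaches from about 0.35 to 1 m from the base axis. Payload 7.1 kg.
Tool frame: the origin (TCP) lies on the centre line of the jaws, within the pads' length; the fingertips stand ahead of it and the grasp point (between the pads) lies 2 mm behind it (r.tip_extent is the z of the fingertips in the tool frame, in m); z points along the fingers, y is the line along which they close (so a half turn about z gives the same grasp; the last joint's range is limited). The gripper opens to 85 mm and grips with 20 to 120 N. Pads are 22 mm wide; open, the fingers measure 114 mm over their backs; the gripper's body (76 mm by 85 mm) begins 54 mm behind the grasp point. The pads swing forward as they close: fully open they stand 13 mm farther back than shut.
Start: joints at [-1.193, 0.423, 1.63, -0, 1.089, -0.019], TCP at [0.242, -0.576, 0.214] pointing down, gripper open.
Joint ranges: [-3, 3], [-0.9, 2.11], [0.09, 2.58], [-1.31, 4.45], [0.11, 2.69], [-2.54, 2.54]. Speed limits (rad/s): [2.39, 2.39, 3.01, 3.14, 3.14, 3.14].

INTERFACE

Orientations are given as a 3x3 rotation matrix whose columns are the frame's x, y, z axes.
In Python, from workcell import r gives the robot as it stands.
- The arm moves only by the tool carry_out, never from a script. Its argument "moves" is one flat list of numbers, 6 for each row, row after row: the shift along the world's x, y, z in m, then the turn, a rotation vector about the world's x, y, z in degrees. A call has 1 to 8 rows; each row is the pose to reach, as a shift and turn from the pose commanded when the call began; what a row does not reach only later rows make up. A row lasts 1/8 s, in which the tool goes at most 62.5 mm and 10.7 degrees, less where a joint would pass 70% of its speed; a pose out of reach is approached as far as the arm can. A call with a gripper value outside its range is refused whole. "jaw" is the opening, from 0 (shut) to 1 (fully open), set as the call begins (left out, the last holds). The fingers move at their own pace and stop on an object; "force" is the grip in N (left out, the last holds). Time passes only in rows, so rows that repeat a pose let the fingers close. It gives the time, the measured TCP pose, the force, the opening and the grip force at its end, in the units of the state.
- r.state(): the state, without advancing time (a new reading comes with each control period).
- r.get_image(name): name is "scene" or "top"; returns a dict with "image" (480x640x3 uint8, red, green, blue), "range_z" (480x640 float32, m along the optical axis (not along the pixel's ray), 0 where there is no reading), "fx", "fy", "cx", "cy" (pixels), "extrinsics" (4x4, takes a point from camera to world coordinates). Camera axes: x right, y up, looking along -z (the intrinsics and any distortion apply to the point x, -y, -z); pixel columns grow to the right and rows downward; lengths in m; the calibration is good to about 2 mm. A picture is of the moment at which its call begins.
- r.sign_off(): hands the job in; it is judged then, once.
The state is a dict: "time_s": time; "q": joint angles; "qd": joint speeds; "joint_efforts": joint torques, N m; "tool_pos": TCP position; "orientation": TCP orientation; "contact_force": force on the tool from outside, world axes, zero at the start; "ft_torque": the same for the moment, N m; "finger_gap": finger opening in m; "finger_force": force on a finger pad.
Only numpy, scipy, OpenCV 4.12 (cv2) and the standard library are available. Lean on these libraries where they do the work, as an engineer would, in place of code of your own. Each camera call takes 0.05 s, during which the arm holds its last target. There are 200 camera calls.

TASK

In this model-making workshop two laser-cut panels lie flat in the lanes of the raised grey board, too snug to be gripped at their sides. Slide the blue one along its lane until about a third of it hangs over the board's edge that faces the two stacks and can be gripped by that end, then lay it squarely and centred on the spacer sticks at the top of the blue stack, lined up with the panels below, and let go. Do not drop it on the table, and leave the birch panel where it lies.

Things in the scene. Friction and masses are not known exactly. Their poses are not given: they have to be found in the camera images.
- blue_panel: Blue plywood panel with dark lattice cut-outs (drawn on, it is a solid plate), loose, about 35 g: 50 (x) by 140 (y) by 6 (z) mm. Origin: centre of its underside. It starts flat in one of the board's two lanes, its long y axis along the lane, all of it on the board.
- birch_panel: Bystander: same panel in pale birch, lying in the board's other lane; leave it there. Same size, origin and axes.
- board: Fixed grey board, 182 (x) x 240 (y) x 40 (z) mm, origin at its underside's centre. Two lanes along y, open at both ends, centred at x = -45 and +45 mm, 56 mm wide, smooth floor at z = 40, aluminium strips beside them rise to z = 48. Slide over its -y end (y = -120), which faces the stacks; bare table beyond. The panel's leading end starts 10 to 60 mm inside it and does not tip at 48 mm overhang.
- birch_stack: Bystander: fixed stack just like the blue one, but of birch panels. Same size, origin (centre of underside) and axes.
- blue_stack_top (a point): Top centre of the fixed blue stack, 42 mm above the table; x across, y along its panels. From the table up: blue panel 50 x 140 x 6 mm, two sticks, another panel, two sticks. Sticks: 46 (x) x 10 (y) x 15 (z) mm at y = -18 and +18, so 15 mm of free height lies below the laid panel's ends. The new panel's underside centre belongs at this point, its y along y, either way round.
Not all that is in view belongs to the job. Leave any red look-alike of the blue_panel alone.

How it is judged:
On the way:
1. the blue panel, still lying flat on the board, hangs over the edge facing the stacks by 25 mm or more (y of blue_panel in the frame of board between -0.118 and -0.075 m and z of blue_panel in the frame of board between 0.036 and 0.044 m and angle between blue_panel's own z axis and vertical below 0.09 rad), for 0.1 s.
At the end, for the whole second after the job is handed in: The blue panel lies flat and at rest on the top sticks of the blue stack, its centre within 15 mm of the stack's along and across, its long side within 11 degrees of the stack's, and the birch panel is within 15 mm of where it started (x of blue_panel in the frame of blue_stack_top between -0.015 and 0.015 m and y of blue_panel in the frame of blue_stack_top between -0.015 and 0.015 m and z of blue_panel in the frame of blue_stack_top between -0.003 and 0.004 m and angle between the y axis of blue_panel and the y axis of blue_stack_top, either way round below 0.2 rad and angle between blue_panel's own z axis and vertical below 0.09 rad and linear speed of blue_panel below 0.02 m/s and distance of birch_panel from where it was at the start of the episode below 0.015 m); the robot touches nothing.
It fails at once if the blue panel drops to the table (height (world z) of blue_panel below 0.022 m).
It fails at once if the birch panel is moved by more than 15 mm (distance of birch_panel from where it was at the start of the episode above 0.015 m).
It also fails if it takes over 54 s, if anything falls off the work surface, if the arm or the gripper's body presses on something with over 40 N, if the wrist force passes 120 N, or if a joint passes its speed limit or range.

## Working session

There is one attempt and no reset: what is moved stays moved. The work goes in short steps, Python scripts to look and compute and a tool call to move; the robot and the scene stay as the last step left them, time stands still between calls to the robot, and variables do not carry over. Pictures are saved under pics/ and viewed, at most 10 in all, crops included, and the job is handed in when it is done.

Besides the shell and the picture viewer there is one more tool, called after "Emit:" as a command line: name --argument value ..., lists and objects as JSON in quotes. carry_out: Moves the arm, as the interface text tells. Its arguments: {"type":"object","properties":{"moves":{"type":"array"},"jaw":{"type":"number"},"force":{"type":"number"}},"required":["moves"]}

```bash
mkdir -p pics; python3 - <<'E'
from workcell import r
import cv2,numpy as np
for n in("top","scene"):
    d=r.get_image(n); cv2.imwrite(f"pics/{n}0.png",d["image"][:,:,::-1]); np.savez(f"{n}0.npz",**d)
    print(n,d["extrinsics"].round(3).tolist(),d["fx"],d["cx"],d["cy"])
s=r.state();print(s,r.tip_extent)
E
```

```text
top [[-0.025, 0.99, -0.137, 0.353], [-1.0, -0.025, -0.0, 0.038], [-0.004, 0.137, 0.991, 1.022], [0.0, 0.0, 0.0, 1.0]] 501.1710599075241 316.4208322869393 242.10741267372282
scene [[0.794, -0.513, 0.327, 0.876], [0.608, 0.656, -0.447, -0.492], [0.014, 0.554, 0.833, 1.058], [0.0, 0.0, 0.0, 1.0]] 594.7360253991696 322.90091856947436 231.12387159511715
{'time_s': 0.1, 'q': array([-1.19298437e+00,  4.23795992e-01,  1.63061042e+00,  8.09677448e-06,
        1.08858411e+00, -1.89974494e-02]), 'qd': array([ 0.00154767, -0.00155887, -0.00284148,  0.00080568, -0.00159312,
        0.0009824 ]), 'joint_efforts': array([-1.66745402e-03, -5.58431053e+01, -2.82446873e+01,  6.50667334e-05,
        3.02493499e-03,  8.61476821e-06]), 'tool_pos': array([ 0.24138609, -0.57594725,  0.21360496]), 'orientation': array([[ 9.22300242e-01,  3.86473809e-01, -5.08987677e-04],
       [ 3.86474143e-01, -9.22299323e-01,  1.30192582e-03],
       [ 3.37212412e-05, -1.39747708e-03, -9.99999023e-01]]), 'contact_force': array([-0.67839944,  0.01355084,  0.16948868]), 'ft_torque': array([ 0.01241342,  0.00451542, -0.01529615]), 'finger_force': 0.0, 'finger_gap': 0.08520138201291115} 0.017
```

View pics/top0.png

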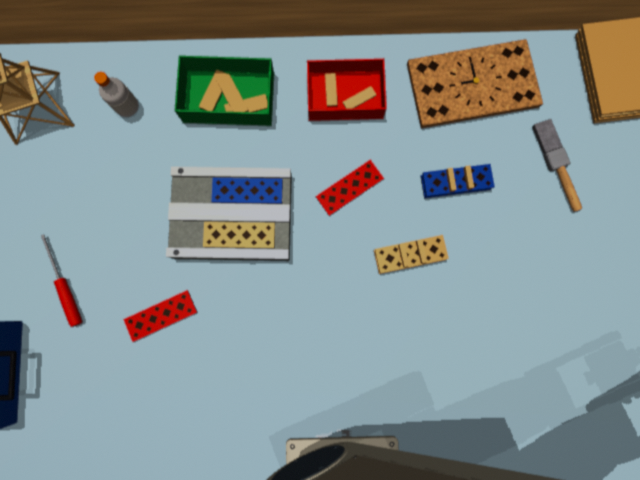

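View pics/scene0.png

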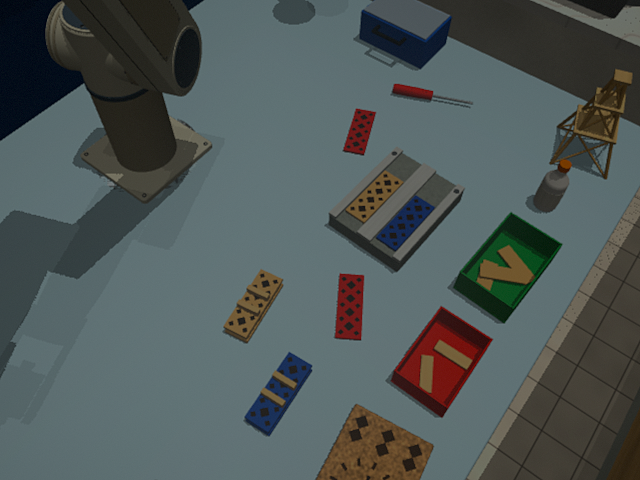

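The top view shows the blue panel at about (247,190) in the board's upper lane, and the board's stack-side edge at column ~291. The blue stack is at (458,181) and the birch panel at (239,235). A red look-alike lies at (350,187), between the board and the stack. Next I'll measure these.

```bash
cat > h.py <<'E'
import cv2,numpy as np
def world(d):
    v,u=np.mgrid[:480,:640]; z=d["range_z"]
    p=np.stack([(u-d["cx"])*z/d["fx"],-(v-d["cy"])*z/d["fy"],-z],-1)
    E=d["extrinsics"]; return p@E[:3,:3].T+E[:3,3]
def rect(P,m):
    q=P[m][:,:2].astype(np.float32)*1000
    (c,s,a)=cv2.minAreaRect(q); b=cv2.boxPoints((c,s,a))
    e=b[1]-b[0]; f=b[2]-b[1]; L=e if np.hypot(*e)>np.hypot(*f) else f
    return np.round(c,1),np.round(s,1),round(float(np.degrees(np.arctan2(L[1],L[0]))%180),1),len(q),np.percentile(P[m][:,2]*1000,[5,50,95]).round(1)
def masks(d,P):
    h=cv2.cvtColor(d["image"],cv2.COLOR_RGB2HSV); H,S,V=h[...,0],h[...,1],h[...,2]
    return (H>105)&(H<130)&(S>150),(H>15)&(H<32)&(S>80)
def box(P,x0,x1,y0,y1,z0,z1):
    return (P[...,0]>x0)&(P[...,0]<x1)&(P[...,1]>y0)&(P[...,1]<y1)&(P[...,2]>z0)&(P[...,2]<z1)
E
python3 - <<'E'
import numpy as np,cv2
from h import *
for n in("top","scene"):
    d=dict(np.load(f"{n}0.npz")); P=world(d)
    if n=="top":
        for p in [(247,190),(458,181),(170,213),(291,213),(480,181),(350,187),(320,300)]: print(p,P[p[1],p[0]].round(3))
        ref=P[213,230]; st=P[181,480]
    bl,bi=masks(d,P)
    nb=box(P,ref[0]-.16,ref[0]+.16,ref[1]-.18,ref[1]+.18,.02,.07)
    strip=box(P,ref[0]-.16,ref[0]+.16,ref[1]-.18,ref[1]+.18,.0445,.06)
    def big(m):
        k,l,s,_=cv2.connectedComponentsWithStats(m.astype(np.uint8)); return l==1+np.argmax(s[1:,4])
    k=np.ones((3,3)); cl=lambda m: big(cv2.morphologyEx(m.astype(np.uint8),cv2.MORPH_CLOSE,np.ones((5,5)))>0)
    print(n,"board",rect(P,big(nb)))
    print("blue",rect(P,cl(bl&nb))); print("birch",rect(P,cl(bi&nb)))
    sb=box(P,st[0]-.1,st[0]+.1,st[1]-.1,st[1]+.16,.012,.07)
    print("stack",rect(P,big(sb))); print("stackblue",rect(P,cl(bl&sb)))
    for zz in (.035,): print("sticks",rect(P,sb&(P[...,2]>zz)))
E
```

```text
(247, 190) [0.596 0.174 0.047]
(458, 181) [ 0.609 -0.254  0.025]
(170, 213) [0.553 0.326 0.05 ]
(291, 213) [ 0.557  0.089 -0.004]
(480, 181) [ 0.609 -0.3    0.023]
(350, 187) [ 0.607 -0.035  0.007]
(320, 300) [0.375 0.034 0.002]
top board (array([552.6, 210.7]), array([240.7, 183.3]), 87.6, 11038, array([37., 45., 49.]))
blue (array([520.3, 104.5]), array([336.7, 129.2]), 42.8, 1582, array([42. , 45.1, 47.9]))
birch (array([472.4, 131.6]), array([283.7, 109.5]), 59.3, 1851, array([41.2, 45. , 47.9]))
stack (array([ 611.9, -255. ]), array([ 51.4, 141.6]), 95.6, 1702, array([22.8, 26.2, 41.6]))
stackblue (array([ 524.4, -123.6]), array([104.3, 458.9]), 124.0, 1271, array([22.7, 25.6, 28.7]))
sticks (array([ 611.8, -254.7]), array([46.3, 48.4]), 95.6, 264, array([37. , 40.6, 43.6]))
scene board (array([554.2, 210.3]), array([247.3, 184.9]), 87.5, 8584, array([33.7, 45.8, 50.4]))
blue (array([ 703.5, -131.5]), array([ 92.2, 793.4]), 108.9, 1212, array([43.1, 46.2, 49.7]))
birch (array([507.1, 194.5]), array([149.6,  55.4]), 87.4, 1288, array([41.4, 46. , 49.3]))
stack (array([ 614. , -255.3]), array([ 51.4, 141.5]), 96.2, 2293, array([24.3, 27.9, 42.9]))
stackblue (array([ 701.1, -363.9]), array([114.3, 417.4]), 128.4, 1499, array([24.2, 27.4, 30.6]))
sticks (array([ 614.2, -255.3]), array([46.5, 48. ]), 95.5, 365, array([36.7, 41.9, 45.3]))
```

```bash
python3 - <<'E'
import numpy as np,cv2
from h import *
def big(m):
    k,l,s,_=cv2.connectedComponentsWithStats(m.astype(np.uint8)); return l==1+np.argmax(s[1:,4])
a=np.radians(-2.45); R=np.array([[np.cos(a),-np.sin(a)],[np.sin(a),np.cos(a)]])
for n in("top","scene"):
    d=dict(np.load(f"{n}0.npz")); P=world(d)
    nb=box(P,.42,.70,.05,.38,.03,.07)
    for nm,m in zip(("blue","birch"),masks(d,P)):
        m=big(cv2.morphologyEx((m&nb).astype(np.uint8),cv2.MORPH_CLOSE,np.ones((7,7)))>0)&nb
        print(n,nm,rect(P,m)); q=(P[m][:,:2]-[.553,.2105])@R*1000; print(q.min(0).round(1),q.max(0).round(1))
E
```

```text
top blue (array([597.4, 175. ]), array([138.6,  52.3]), 88.7, 1687, array([42. , 45.1, 47.9]))
[  19.6 -103.2] [72.4 35.6]
top birch (array([508.1, 192.2]), array([142.6,  53.3]), 87.5, 1846, array([41.2, 45. , 47.9]))
[-70.7 -91.5] [-17.3  51. ]
scene blue (array([598.2, 175.2]), array([143.5,  50.8]), 87.3, 1331, array([43.1, 46.2, 49.6]))
[  21.1 -105.1] [72.  38.5]
scene birch (array([507.1, 194.5]), array([149.6,  55.4]), 87.4, 1313, array([41.4, 46. , 49.3]))
[-72.9 -92.8] [-17.4  56.8]
```

Emit:
carry_out --moves '[0.022, 0.053, 0, 0, 0, 4, 0.045, 0.107, 0, 0, 0, 8, 0.067, 0.16, 0, 0, 0, 12, 0.09, 0.214, 0, 0, 0, 16, 0.112, 0.267, 0, 0, 0, 20, 0.135, 0.32, 0, 0, 0, 24, 0.157, 0.374, 0, 0, 0, 28, 0.18, 0.428, 0, 0, 0, 32]' --jaw 0

```text
time_s: 1.1
tool_pos: [0.4218, -0.1466, 0.2143]
orientation: [[0.576, 0.818, 0.0], [0.818, -0.576, -0.0], [0.0, 0.0, -1.0]]
contact_force: [1.0, -0.1, 0.2]
finger_gap: -0.0001
finger_force: 0.0
```

Emit:
carry_out --moves '[0.022, 0.053, 0, 0, 0, 4, 0.045, 0.107, 0, 0, 0, 8, 0.067, 0.16, 0, 0, 0, 12, 0.09, 0.214, 0, 0, 0, 16, 0.112, 0.267, 0, 0, 0, 20, 0.135, 0.32, 0, 0, 0, 25, 0.157, 0.374, 0, 0, 0, 29, 0.179, 0.427, 0, 0, 0, 33]'

```text
time_s: 2.1
tool_pos: [0.6008, 0.2804, 0.2139]
orientation: [[0.037, 0.999, -0.001], [0.999, -0.037, -0.0], [-0.0, -0.001, -1.0]]
contact_force: [0.5, 0.4, 0.1]
finger_gap: -0.0003
finger_force: 0.0
```

Emit:
carry_out --moves '[0, 0, -0.05, 0, 0, 0, 0, 0, -0.1, 0, 0, 0, 0, 0, -0.135, 0, 0, 0, 0, 0, -0.145, 0, 0, 0, 0, 0, -0.15, 0, 0, 0, 0, 0, -0.154, 0, 0, 0, 0, 0, -0.154, 0, 0, 0]'

```text
time_s: 2.98
tool_pos: [0.6012, 0.2788, 0.0614]
orientation: [[0.04, 0.999, 0.001], [0.999, -0.04, 0.001], [0.001, 0.001, -1.0]]
contact_force: [-0.7, 0.3, 0.4]
finger_gap: -0.0002
finger_force: 0.0
```

```bash
python3 - <<'E'
from workcell import r
import cv2
d=r.get_image("scene"); cv2.imwrite("pics/s1.png",cv2.resize(d["image"][100:300,280:520,::-1],None,fx=3,fy=3))
E
```

```text
(no output)
```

View pics/s1.png

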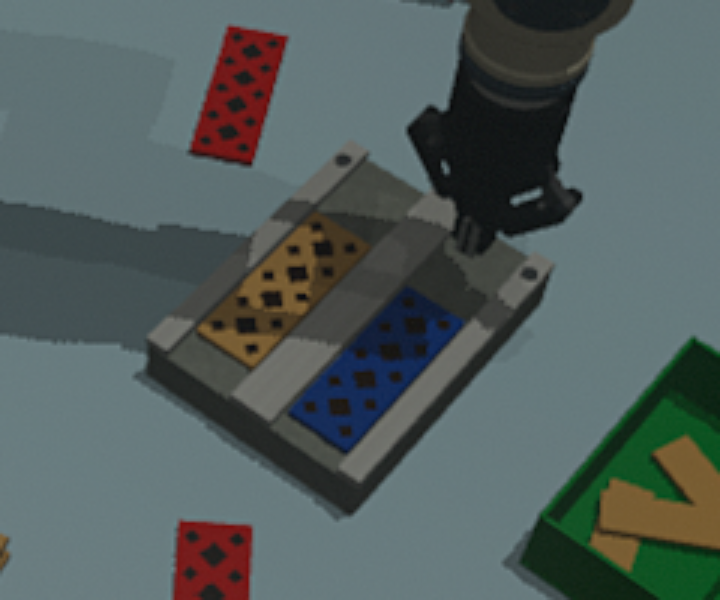

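Fingers at crop (470,240) stand in the blue lane, behind the panel's rear end at (435,305). I'll lower them slightly and push gently.

Emit:
carry_out --moves '[0, 0, -0.001, 0, 0, 0, 0, 0, -0.002, 0, 0, 0, 0, -0.01, -0.002, 0, 0, 0, -0.001, -0.018, -0.002, 0, 0, 0, -0.001, -0.024, -0.002, 0, 0, 0, -0.001, -0.03, -0.002, 0, 0, 0, -0.001, -0.036, -0.002, 0, 0, 0, -0.002, -0.042, -0.002, 0, 0, 0]'

```text
time_s: 4.03
tool_pos: [0.5986, 0.2362, 0.0583]
orientation: [[0.04, 0.999, 0.0], [0.999, -0.04, 0.0], [0.0, 0.0, -1.0]]
contact_force: [-0.1, -0.7, 0.1]
finger_gap: -0.0002
finger_force: 0.0
```

Emit:
carry_out --moves '[0, -0.006, 0, 0, 0, 0, 0, -0.012, 0, 0, 0, 0, -0.001, -0.018, 0, 0, 0, 0, -0.001, -0.023, 0, 0, 0, 0, -0.001, -0.027, 0, 0, 0, 0, -0.001, -0.031, 0, 0, 0, 0, -0.001, -0.034, 0, 0, 0, 0, -0.001, -0.034, 0, 0, 0, 0]'

```text
time_s: 5.03
tool_pos: [0.5976, 0.2024, 0.0583]
orientation: [[0.04, 0.999, -0.0], [0.999, -0.04, -0.0], [-0.0, -0.0, -1.0]]
contact_force: [0.9, 0.6, 0.1]
finger_gap: -0.0001
finger_force: 0.0
```

```bash
cat > m.py <<'E'
from workcell import r
import sys
from h import *
def big(m):
    k,l,s,_=cv2.connectedComponentsWithStats(m.astype(np.uint8)); return l==1+np.argmax(s[1:,4])
a=np.radians(-2.45); R=np.array([[np.cos(a),-np.sin(a)],[np.sin(a),np.cos(a)]])
for n in("top","scene"):
    d=r.get_image(n); P=world(d)
    nb=box(P,.42,.70,-.02,.38,.03,.07)
    for nm,m in zip(("blue","birch"),masks(d,P)):
        m=big(cv2.morphologyEx((m&nb).astype(np.uint8),cv2.MORPH_CLOSE,np.ones((7,7)))>0)&nb
        print(n,nm,rect(P,m)); q=(P[m][:,:2]-[.553,.2105])@R*1000; print(q.min(0).round(1),q.max(0).round(1))
    cv2.imwrite(f"pics/{n}_{sys.argv[1]}.png",cv2.resize(d["image"][100:300,280:520,::-1],None,fx=3,fy=3))
E
python3 m.py 2
```

```text
top blue (array([596.4, 132. ]), array([52.8, 52.2]), 88.4, 599, array([41.9, 45. , 48.1]))
[  20.4 -103.2] [ 72.6 -49.9]
top birch (array([509.4, 127.1]), array([53.2, 22.3]), 16.3, 213, array([39.9, 44.5, 47.7]))
[-66.6 -91.5] [-17.8 -66.1]
scene blue (array([598.5, 174.2]), array([141.8,  50.1]), 87.6, 1177, array([42.9, 46.4, 49.6]))
[  21.9 -105.3] [72.1 36.6]
scene birch (array([507.2, 192.8]), array([147.4,  55.4]), 88.3, 1288, array([41.7, 46. , 49.4]))
[-73.2 -93.5] [-17.2  54.1]
```

View pics/scene_2.png

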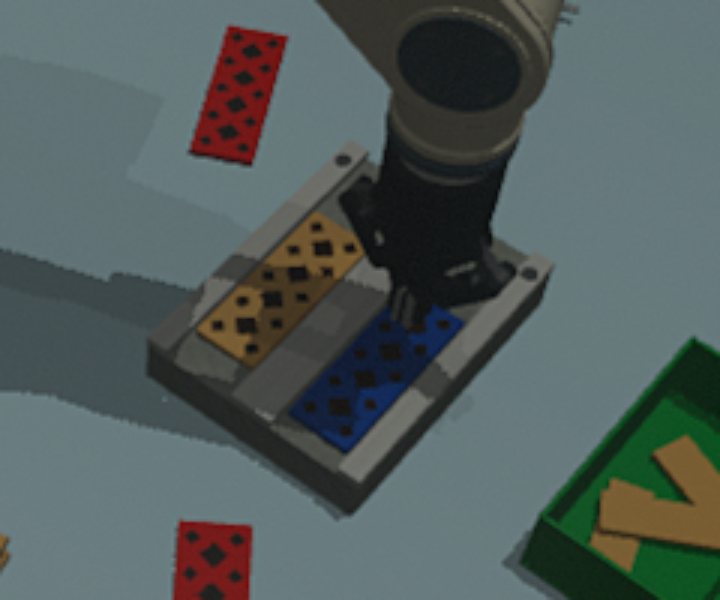

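The fingers passed over the panel: the tips sit higher than assumed and the panel has not moved. I'll go back and find the lane floor by touch.

Emit:
carry_out --moves '[0, 0, 0.008, 0, 0, 0, 0.001, 0.025, 0.008, 0, 0, 0, 0.002, 0.05, 0.008, 0, 0, 0, 0.003, 0.07, 0.008, 0, 0, 0, 0.003, 0.07, 0.002, 0, 0, 0, 0.003, 0.07, -0.002, 0, 0, 0, 0.003, 0.07, -0.004, 0, 0, 0, 0.003, 0.07, -0.004, 0, 0, 0]'

```text
time_s: 6.12
tool_pos: [0.6005, 0.2718, 0.054]
orientation: [[0.04, 0.999, -0.001], [0.999, -0.04, -0.0], [-0.0, -0.001, -1.0]]
contact_force: [-0.2, 0.6, -0.2]
finger_gap: 0.0
finger_force: 0.0
```

```bash
python3 - <<'E'
from workcell import r
print(r.tip_extent, r.state()["contact_force"])
E
```

```text
0.017 [-0.18534041  0.60840407 -0.21080187]
```

Emit:
carry_out --moves '[0, 0, -0.001, 0, 0, 0, 0, 0, -0.002, 0, 0, 0, 0, 0, -0.002, 0, 0, 0]'

```text
time_s: 6.5
tool_pos: [0.6005, 0.2725, 0.0523]
orientation: [[0.04, 0.999, -0.0], [0.999, -0.04, -0.0], [-0.0, -0.0, -1.0]]
contact_force: [0.3, -0.6, 0.7]
finger_gap: 0.0001
finger_force: 0.0
```

Emit:
carry_out --moves '[0, 0, -0.001, 0, 0, 0, 0, 0, -0.001, 0, 0, 0]'

```text
time_s: 6.75
tool_pos: [0.6005, 0.2726, 0.0513]
orientation: [[0.039, 0.999, -0.0], [0.999, -0.039, -0.0], [-0.0, -0.0, -1.0]]
contact_force: [0.6, -0.8, -0.0]
finger_gap: 0.0003
finger_force: 0.0
```

Emit:
carry_out --moves '[0, 0, -0.001, 0, 0, 0, 0, 0, -0.001, 0, 0, 0]'

```text
time_s: 7.0
tool_pos: [0.6005, 0.2725, 0.0502]
orientation: [[0.04, 0.999, -0.0], [0.999, -0.04, -0.0], [-0.0, -0.0, -1.0]]
contact_force: [0.9, -0.1, 0.6]
finger_gap: 0.0
finger_force: 0.0
```

Emit:
carry_out --moves '[0, 0, -0.001, 0, 0, 0, 0, 0, -0.001, 0, 0, 0]'

```text
time_s: 7.25
tool_pos: [0.6005, 0.2726, 0.0492]
orientation: [[0.039, 0.999, -0.0], [0.999, -0.039, -0.0], [-0.0, -0.0, -1.0]]
contact_force: [0.1, 0.8, 0.9]
finger_gap: 0.0001
finger_force: 0.0
```

Emit:
carry_out --moves '[0, 0, -0.001, 0, 0, 0, 0, 0, -0.001, 0, 0, 0]'

```text
time_s: 7.5
tool_pos: [0.6005, 0.2725, 0.0482]
orientation: [[0.039, 0.999, -0.0], [0.999, -0.039, -0.0], [-0.0, -0.0, -1.0]]
contact_force: [0.5, 0.8, 0.2]
finger_gap: 0.0004
finger_force: 0.0
```

```bash
python3 - <<'E'
from workcell import r
import cv2
from h import *
d=r.get_image("scene"); P=world(d); cv2.imwrite("pics/s3.png",cv2.resize(d["image"][130:230,400:500,::-1],None,fx=6,fy=6,interpolation=cv2.INTER_NEAREST))
z=(P[...,2]*1000).round().astype(int)
print("\n".join(" ".join(f"{v:4d}" for v in z[i,424:456]) for i in range(160,200)))
E
```

```text
3  122  121 1058  159  161  163  164  165  168  162  161  159  159  165  166  194  197  198  200  197  197  200  198  200  198  198  197  194  196  195  191
   1    1  118  121  121  156  158  161  164  165  162  158  159  161  161  164  164  169  170  170  174  194  193  195  193  196  179  182  185  187  187  185
  -2   -3  117  119  122  153  153  158  160  161  159  155  155  159  160  161  164  170  172  172  172  175  172  174  176  176  176  180  178  181  183  184
 130    0  116  123  123  150  155  154  154  160  157  153  154  155  157  157  166  174  171  173  172  172  171  172  173  174  173  175  177  179  180  183
 131   51  122  121  145  145  151  151  151  154  151  149  150  152  154  158  167  167  168  172  171  170  168  172  169  170  171  174  173  178  180  182
 126  126  119  123  141  141  146  147  148  150  147  149  147  148  150  162  163  166  169  167  168  168  165  166  166  171  171  170  169  177  176  180
 127  126  121  119  140  140  142  142  146  150  146  140  146  144  147  161  162  164  164  167  165  167  162  164  165  164  168  166  17
[... 4596 characters left out ...]
   39   41   38   51   47   48   48   51   49   50   49   51
  37   40   41   42   41   41   41   39   41   41   40   40   39   40   40   38   42   39   37   40   37   42   52   45   49   49   45   48   50   48   47   47
  38   38   37   40   38   44   41   42   40   40   39   41   39   40   41   40   42   37   40   42   40   49   47   51   49   48   49   48   47   49   48   49
  40   40   41   40   42   38   43   39   40   40   41   42   37   40   37   39   40   40   43   38   48   48   49   46   48   46   49   46   48   44   48   48
  45   39   43   39   40   44   39   41   44   39   38   41   41   41   41   38   43   38   39   40   49   47   49   45   51   47   49   47   48   46   47   39
```

View pics/s3.png

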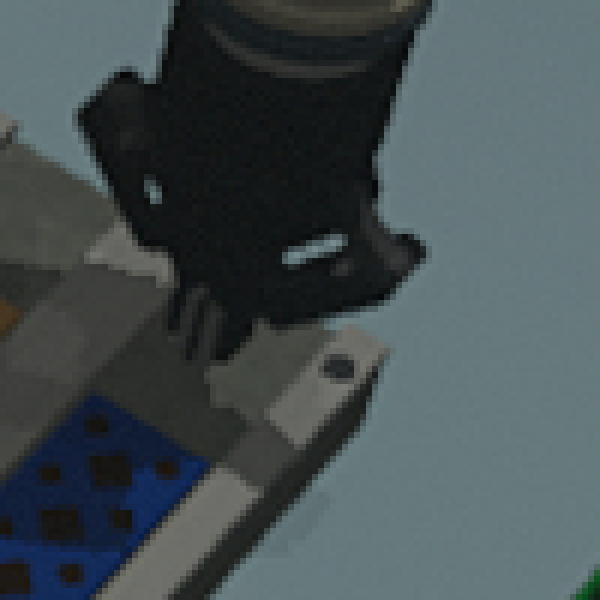

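```bash
python3 - <<'E'
from workcell import r
from h import *
s=r.state(); print(s["tool_pos"],s["q"].round(4))
for n in("scene","top"):
    d=r.get_image(n); P=world(d); E=d["extrinsics"]
    for dz in (0,-.017,.02,.034):
        p=(np.linalg.inv(E)@[*(s["tool_pos"]+[0,0,dz]),1])[:3]
        print(n,dz,d["cx"]+d["fx"]*p[0]/-p[2], d["cy"]+d["fy"]*p[1]/p[2])
    if n=="scene":
        for rr in (180,184,186,188,190,191): print(rr,P[rr,429:441:2].round(3).tolist())
E
```

```text
[0.60052156 0.27257424 0.04826468] [0.408  0.6791 1.632  0.     0.8306 0.4476]
scene 0 431.3776422802446 191.89128389033988
scene -0.017 430.0718373439131 196.6757004949441
scene 0.02 432.9515854471519 186.1244196268223
scene 0.034 434.0784253313799 181.99572375286027
180 [[0.592, 0.264, 0.09], [0.598, 0.26, 0.099], [0.602, 0.259, 0.103], [0.606, 0.259, 0.106], [0.611, 0.257, 0.112], [0.615, 0.256, 0.117]]
184 [[0.594, 0.264, 0.078], [0.6, 0.258, 0.09], [0.604, 0.259, 0.092], [0.609, 0.258, 0.096], [0.611, 0.265, 0.091], [0.615, 0.264, 0.096]]
186 [[0.597, 0.26, 0.079], [0.601, 0.261, 0.08], [0.605, 0.259, 0.086], [0.608, 0.262, 0.085], [0.612, 0.265, 0.085], [0.616, 0.264, 0.09]]
188 [[0.597, 0.261, 0.071], [0.602, 0.261, 0.074], [0.606, 0.26, 0.08], [0.609, 0.264, 0.078], [0.613, 0.264, 0.081], [0.615, 0.27, 0.076]]
190 [[0.591, 0.281, 0.039], [0.603, 0.26, 0.069], [0.607, 0.26, 0.073], [0.61, 0.266, 0.069], [0.613, 0.267, 0.071], [0.609, 0.293, 0.041]]
191 [[0.593, 0.277, 0.041], [0.596, 0.281, 0.04], [0.607, 0.263, 0.066], [0.602, 0.288, 0.037], [0.607, 0.287, 0.042], [0.611, 0.288, 0.043]]
top 0 197.26231443093866 188.8305765368799
top -0.017 199.26976642662763 190.86161748544458
top 0.02 194.81216680507583 186.35163797753063
top 0.034 193.03719686160264 184.55581090649355
```

Depth shows the fingertips near z≈64 mm while the reported TCP z is 48. So the tips sit about 33 mm higher than tip_extent implies, which matches passing over the panel. I'll trust the camera and touch, and step down carefully.

Emit:
carry_out --moves '[0, 0, -0.004, 0, 0, 0, 0, 0, -0.008, 0, 0, 0, 0, 0, -0.012, 0, 0, 0, 0, 0, -0.012, 0, 0, 0]'

```text
time_s: 8.15
tool_pos: [0.6002, 0.2724, 0.0357]
orientation: [[0.04, 0.999, -0.001], [0.999, -0.04, -0.0], [-0.0, -0.001, -1.0]]
contact_force: [0.1, 0.7, 0.1]
finger_gap: -0.0001
finger_force: 0.0
```

```bash
cat > t.py <<'E'
from workcell import r
from h import *
s=r.state(); print(s["tool_pos"].round(4),s["contact_force"].round(1))
d=r.get_image("scene"); P=world(d); t=s["tool_pos"]
z=(P[...,2]*1000).round().astype(int)
print("\n".join(str(i)+" "+" ".join(f"{v:4d}" for v in z[i,425:446]) for i in range(182,202)))
E
python3 t.py
```

```text
[0.6002 0.2724 0.0357] [0.1 0.7 0.1]
182   44   43   83   82   86   89   91   91   88   96  101  104  105  106  106  107  105 1058  109  107  110
183   39   40   76   79   82   90   88   93   90   94  103   98   99  101  105  103  101  102  109  112  115
184   35   42   75   74   85   85   87   87   94   91   97  101   97  101   99   99   98  108  106  112  114
185   37   46   70   74   83   84   82   88   89   89   91   95   96   99   91   94   94  105  105  110  111
186   39   71   75   69   79   77   81   83   86   91   84   86   85   93   85   82   78  101  106  107  110
187   44   64   67   67   76   80   78   81   81   85   82   82   85   86   85   76   42  100  101  107  103
188   42   61   63   72   72   72   76   74   82   82   79   79   79   84   79   70   40   42   98  102  100
189   40   39   60   73   72   69   73   75   76   75   71   74   78   79   72   66   42   40   45   42   42
190   40   38   41   61   62   65   68   70   74   71   74   77   73   72   66   42   40   37   42   39   41
191   42   42   41   61   60   70   65   67   72   66   67   68   73   66   41   4
[... 416 characters left out ...]
4   38   44   42   40   44   39   40   41   40
196   43   41   40   43   39   41   42   41   37   45   41   39   38   41   42   40   38   40   42   42   39
197   40   37   40   43   43   43   41   41   42   45   39   40   43   42   39   37   38   40   40   39   53
198   41   42   36   41   41   43   39   42   43   39   40   39   40   42   41   40   40   40   41   51   47
199   43   41   38   36   41   41   42   37   36   38   39   39   40   41   38   43   42   38   38   51   49
200   40   42   39   43   41   42   39   36   39   39   40   39   39   40   44   40   41   41   48   48   49
201   38   39   41   40   41   41   42   39   42   40   40   44   41   40   40   42   40   50   51   51   50
```

Emit:
carry_out --moves '[0, 0, -0.004, 0, 0, 0, 0, 0, -0.008, 0, 0, 0, 0, 0, -0.01, 0, 0, 0, 0, 0, -0.01, 0, 0, 0]'

```text
time_s: 8.7
tool_pos: [0.6004, 0.2725, 0.026]
orientation: [[0.04, 0.999, -0.0], [0.999, -0.04, -0.0], [-0.0, -0.0, -1.0]]
contact_force: [-0.9, 1.2, 0.7]
finger_gap: 0.0
finger_force: 0.0
```

Emit:
carry_out --moves '[0, 0, -0.001, 0, 0, 0, 0, 0, -0.001, 0, 0, 0]'

```text
time_s: 8.95
tool_pos: [0.6006, 0.2726, 0.0253]
orientation: [[0.039, 0.999, -0.0], [0.999, -0.039, -0.0], [-0.0, -0.0, -1.0]]
contact_force: [-0.4, 0.2, 0.1]
finger_gap: -0.0004
finger_force: 0.0
```

```bash
python3 t.py
```

```text
[0.6006 0.2726 0.0253] [-0.4  0.2  0.1]
182   47   43   89   88   91   92   94   90   88  102  102  110  115  112  116  111  100   97   95   98   98
183   43   38   83   86   90   90   92   89   84   99  100   99  106  109  112  105   94   94   98  100   98
184 1058   40   75   81   86   86   89   83   82   95   96   96   96  101  107   96   96   95   97  100   97
185   40   40   73   75   84   84   81   78   89   92   90   97   94  100   98   94  100  103   98  101   98
186   38   38   69   73   80   82   81   80   85   89   87   91   98   95   90   93   93   94   95  103  104
187   43   59   66   70   77   78   81   77   81   91   88   90   88   97   87   91   89   98   99  101  102
188   44   62   61   67   70   76   76   76   79   78   85   84   90   85   87   85   97   97   98   98 1058
189   39   55   58   67   70   70   75   77   76   79   74   83   76   80   72   68   91   98   96   95   99
190   39   51   57   66   64   68   70   70   75   72   70   74   73   74   67   63   87   92   91   96   96
191   40   48   60   60   63   61   68   66   74   67   68   71   72   71 1058 
[... 419 characters left out ...]
9   51   43   40   42   42   42   40   39   42
196   39   41   40   47   51   52   50   52   48   51   58   54   41   39   38   38   41   40   41   42   39
197   41   41   39   42   43   48   51   48   43   39   50   41   38   42   40   37   39   44   43   40   48
198   41   42   42   40   39   39   44   41   42   42   40   41   40   37   38   39   37   44   40   47   48
199   40   37   39   42   41   40   42   39   44   38   40   38   37   42   45   39   42   36   37   46   44
200   42   40   42   41   40   39   42   40   40   37   45   40   45   43   41   41   39   43   52   49   50
201   42   42   37   39   39   39   41   35   43   42   43   41   41   42   40   39   39   52   50   50   46
```

Emit:
carry_out --moves '[0, 0, -0.001, 0, 0, 0, 0, 0, -0.002, 0, 0, 0, 0, 0, -0.002, 0, 0, 0]'

```text
time_s: 9.38
tool_pos: [0.6005, 0.2726, 0.0232]
orientation: [[0.04, 0.999, -0.0], [0.999, -0.04, -0.0], [-0.0, -0.0, -1.0]]
contact_force: [-1.4, -0.4, 0.2]
finger_gap: 0.0005
finger_force: 0.0
```

Emit:
carry_out --moves '[0, 0, -0.001, 0, 0, 0, 0, 0, -0.001, 0, 0, 0]'

```text
time_s: 9.62
tool_pos: [0.6006, 0.2726, 0.0231]
orientation: [[0.04, 0.999, -0.0], [0.999, -0.04, -0.0], [-0.0, -0.0, -1.0]]
contact_force: [-1.9, -1.6, 6.4]
finger_gap: 0.0001
finger_force: 3.3
```

Emit:
carry_out --moves '[0, 0, -0.001, 0, 0, 0, 0, 0, -0.001, 0, 0, 0]'

```text
time_s: 9.88
tool_pos: [0.6006, 0.2726, 0.0231]
orientation: [[0.04, 0.999, 0.0], [0.999, -0.04, -0.0], [-0.0, 0.0, -1.0]]
contact_force: [-5.3, -2.7, 14.3]
finger_gap: -0.0002
finger_force: 7.1
```

Floor contact is at reported z = 0.0231, so the tips are at reported z + 17 mm. I'll raise by 3 mm and push.

Emit:
carry_out --moves '[0, 0, 0.005, 0, 0, 0, 0, -0.008, 0.005, 0, 0, 0, -0.001, -0.014, 0.005, 0, 0, 0, -0.001, -0.02, 0.005, 0, 0, 0, -0.001, -0.026, 0.005, 0, 0, 0, -0.001, -0.032, 0.005, 0, 0, 0, -0.002, -0.038, 0.005, 0, 0, 0, -0.002, -0.044, 0.005, 0, 0, 0]'

```text
time_s: 10.88
tool_pos: [0.5985, 0.2281, 0.0263]
orientation: [[0.04, 0.999, -0.0], [0.999, -0.04, -0.0], [-0.0, -0.0, -1.0]]
contact_force: [0.3, 0.5, 0.6]
finger_gap: -0.0001
finger_force: 0.1
```

Emit:
carry_out --moves '[0, -0.006, 0, 0, 0, 0, 0, -0.011, 0, 0, 0, 0, -0.001, -0.015, 0, 0, 0, 0, -0.001, -0.019, 0, 0, 0, 0, -0.001, -0.022, 0, 0, 0, 0, -0.001, -0.024, 0, 0, 0, 0, -0.001, -0.024, 0, 0, 0, 0]'

```text
time_s: 11.75
tool_pos: [0.5976, 0.2045, 0.0263]
orientation: [[0.04, 0.999, -0.0], [0.999, -0.04, -0.0], [-0.0, -0.0, -1.0]]
contact_force: [0.2, -0.2, 0.3]
finger_gap: -0.0003
finger_force: 0.0
```

```bash
python3 m.py 4
```

```text
top blue (array([594.8, 107.2]), array([107. ,  52.1]), 87.8, 1243, array([41.9, 45. , 47.9]))
[  19.9 -155. ] [ 72.1 -47.8]
top birch (array([516.2, 123.9]), array([37.5, 14.6]), 22.2, 93, array([39.8, 44.3, 47.9]))
[-52.8 -91.4] [-17.5 -74.5]
scene blue (array([597.1, 123.7]), array([144.7,  50.8]), 87.5, 1414, array([42.9, 46.3, 49.7]))
[  22.3 -157.2] [ 73.1 -12.5]
scene birch (array([507.2, 193.5]), array([147.7,  56.6]), 87.6, 1221, array([41.9, 45.9, 49.6]))
[-73.3 -92.8] [-16.7  54.9]
```

View pics/scene_4.png

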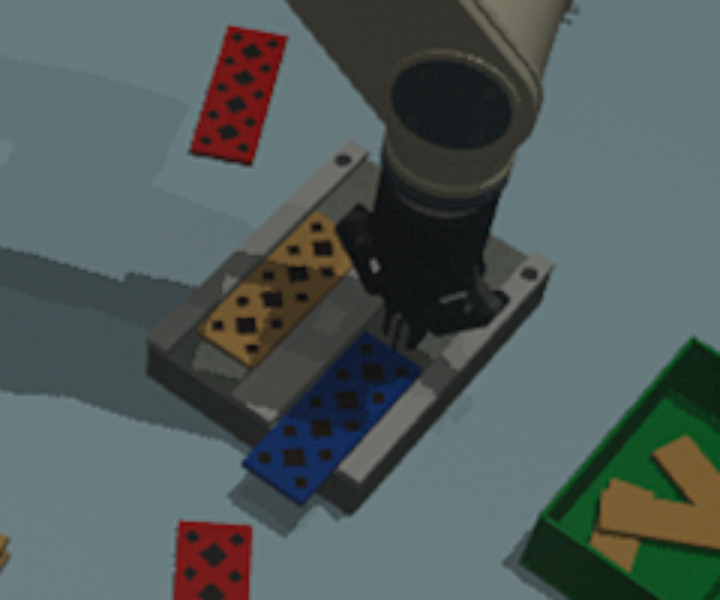

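The panel now overhangs by about 35 mm, with its leading end at crop (275,480). I'll push it 8 mm further, then lift away.

Emit:
carry_out --moves '[0, -0.003, 0, 0, 0, 0, 0, -0.006, 0, 0, 0, 0, 0, -0.008, 0, 0, 0, 0, 0, -0.008, 0, 0, 0, 0, 0, 0.0, 0, 0, 0, 0, 0, 0.005, 0.04, 0, 0, 0, 0, 0.005, 0.1, 0, 0, 0]'

```text
time_s: 12.72
tool_pos: [0.5961, 0.21, 0.1255]
orientation: [[0.039, 0.999, -0.004], [0.999, -0.039, -0.001], [-0.001, -0.004, -1.0]]
contact_force: [1.6, 1.1, 0.4]
finger_gap: 0.0002
finger_force: 0.0
```

```bash
python3 m.py 5
```

```text
top blue (array([595.8, 113.6]), array([135.7,  52.1]), 88.1, 1554, array([41.9, 44.9, 47.9]))
[  20.7 -163. ] [ 72.9 -27.3]
top birch (array([506.2, 141.6]), array([52. , 42.4]), 0.2, 457, array([40.3, 44.9, 47.6]))
[-69.6 -91.6] [-17.5 -48.5]
scene blue (array([597. , 115.4]), array([146.1,  50.5]), 87.1, 1418, array([42.8, 46.2, 49.6]))
[  22.6 -166.3] [ 73.2 -20.2]
scene birch (array([507.4, 193.9]), array([150.4,  55.9]), 88.2, 1303, array([41.9, 46.1, 49.2]))
[-73.3 -93.7] [-16.7  56.7]
```

Emit:
carry_out --moves '[-0.001, -0.04, 0, 0, 0, 0, -0.002, -0.085, 0, 0, 0, 0, -0.003, -0.125, 0, 0, 0, 0, -0.003, -0.135, 0, 0, 0, 0, -0.003, -0.135, -0.01, 0, 0, 0, -0.003, -0.135, -0.02, 0, 0, 0, -0.003, -0.135, -0.02, 0, 0, 0]' --jaw 0.75 --force 40

```text
time_s: 13.7
tool_pos: [0.5936, 0.0757, 0.1048]
orientation: [[0.038, 0.999, -0.002], [0.999, -0.038, -0.0], [-0.0, -0.002, -1.0]]
contact_force: [-0.3, -0.6, -0.6]
finger_gap: 0.064
finger_force: 0.0
```

```bash
cat > f.py <<'E'
from workcell import r
from h import *
import sys
s=r.state(); t=s["tool_pos"]; print(t.round(4),s["finger_gap"],s["contact_force"].round(1))
d=r.get_image("scene"); P=world(d)
m=box(P,t[0]-.07,t[0]+.07,t[1]-.03,t[1]+.03,float(sys.argv[2]),t[2]+.08)&(cv2.cvtColor(d["image"],cv2.COLOR_RGB2GRAY)<60)
q=P[m]; q=q[q[:,2].argsort()]; 
for lo,hi in((-.07,0),(0,.07)):
    k=q[(q[:,0]-t[0]>lo)&(q[:,0]-t[0]<hi)]; print(k[:6].round(3).tolist())
    low=k[k[:,2]<k[5,2]+.012]; print("finger x",np.percentile(low[:,0],[5,50,95]).round(4),"y",np.percentile(low[:,1],[5,50,95]).round(4))
cv2.imwrite(f"pics/f{sys.argv[1]}.png",cv2.resize(d["image"][140:320,290:470,::-1],None,fx=3,fy=3))
E
python3 f.py 1 .055
```

```text
[0.5936 0.0757 0.1048] 0.0639628776898138 [-0.3 -0.6 -0.6]
[[0.562, 0.07, 0.129], [0.563, 0.075, 0.131], [0.563, 0.083, 0.132], [0.564, 0.077, 0.132], [0.564, 0.08, 0.133], [0.565, 0.083, 0.134]]
finger x [0.5536 0.563  0.5645] y [0.0644 0.0719 0.0833]
[[0.633, 0.066, 0.128], [0.634, 0.068, 0.13], [0.628, 0.064, 0.133], [0.629, 0.061, 0.134], [0.631, 0.062, 0.134], [0.634, 0.061, 0.135]]
finger x [0.6276 0.6337 0.6408] y [0.0614 0.0643 0.0723]
```

View pics/f1.png

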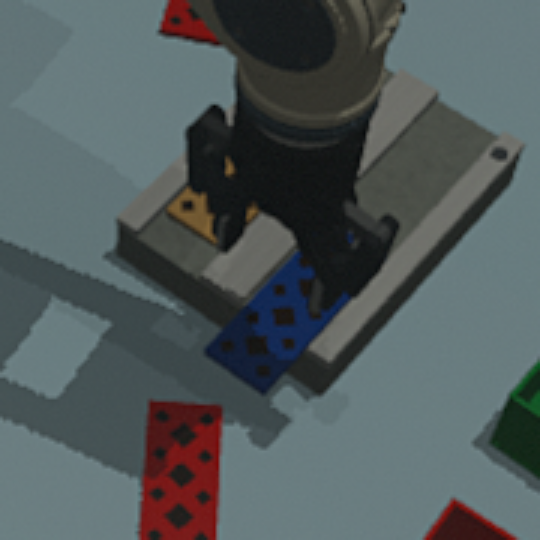

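Open tips measure z≈128 mm at reported z 105, i.e. tip = reported + 23.5 mm. The fingers straddle the overhang in x. I'll shift 9 mm outward and go down to reported z ≈ 0.012, putting the tips about 5–7 mm below the panel.

Emit:
carry_out --moves '[-0.001, -0.009, 0, 0, 0, 0, -0.001, -0.009, -0.03, 0, 0, 0, -0.001, -0.009, -0.055, 0, 0, 0, -0.001, -0.009, -0.065, 0, 0, 0, -0.001, -0.009, -0.075, 0, 0, 0, -0.001, -0.009, -0.085, 0, 0, 0, -0.001, -0.009, -0.093, 0, 0, 0, -0.001, -0.009, -0.093, 0, 0, 0]'

```text
time_s: 14.75
tool_pos: [0.5932, 0.0655, 0.0129]
orientation: [[0.04, 0.999, -0.001], [0.999, -0.04, -0.0], [-0.0, -0.001, -1.0]]
contact_force: [-0.7, 0.3, -0.3]
finger_gap: 0.0639
finger_force: 0.0
```

```bash
python3 f.py 2 .015; python3 m.py 6|grep blue -A1
```

```text
[0.5932 0.0655 0.0129] 0.06385757295962691 [-0.7  0.3 -0.3]
[[0.558, 0.087, 0.018], [0.524, 0.092, 0.018], [0.528, 0.09, 0.02], [0.559, 0.089, 0.02], [0.557, 0.091, 0.02], [0.561, 0.089, 0.022]]
finger x [0.5267 0.5587 0.5632] y [0.0839 0.0893 0.0917]
[[0.636, 0.085, 0.018], [0.605, 0.045, 0.038], [0.616, 0.043, 0.041], [0.618, 0.047, 0.041], [0.617, 0.044, 0.041], [0.605, 0.049, 0.042]]
finger x [0.5948 0.6078 0.6348] y [0.0438 0.0577 0.0764]Traceback (most recent call last):
  File "m.py", line 11, in <module>
    m=big(cv2.morphologyEx((m&nb).astype(np.uint8),cv2.MORPH_CLOSE,np.ones((7,7)))>0)&nb
      ~~~^^^^^^^^^^^^^^^^^^^^^^^^^^^^^^^^^^^^^^^^^^^^^^^^^^^^^^^^^^^^^^^^^^^^^^^^^^^^
  File "m.py", line 5, in big
    k,l,s,_=cv2.connectedComponentsWithStats(m.astype(np.uint8)); return l==1+np.argmax(s[1:,4])
                                                                              ~~~~~~~~~^^^^^^^^^
    return _wrapfunc(a, 'argmax', axis=axis, out=out, **kwds)
    return bound(*args, **kwds)
ValueError: attempt to get argmax of an empty sequence
```

View pics/f2.png

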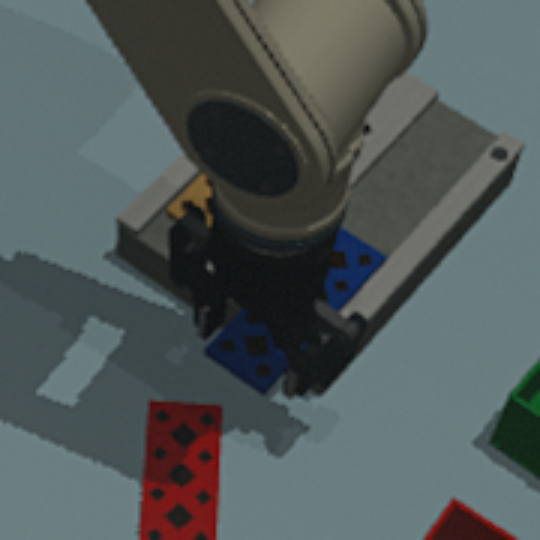

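The fingers straddle the overhanging end, on the left at crop (205,325) and the right at (300,385). Closing now.

Emit:
carry_out --moves '[0, 0, -0.001, 0, 0, 0, 0, 0, -0.001, 0, 0, 0, 0, 0, -0.001, 0, 0, 0, 0, 0, -0.001, 0, 0, 0, 0, 0, -0.001, 0, 0, 0, 0, 0, -0.001, 0, 0, 0]' --jaw 0 --force 40

```text
time_s: 15.6
tool_pos: [0.594, 0.0656, 0.0129]
orientation: [[0.04, 0.999, 0.001], [0.999, -0.04, 0.0], [0.0, 0.001, -1.0]]
contact_force: [-0.7, 0.2, 5.7]
finger_gap: 0.0485
finger_force: 40.9
```

Emit:
carry_out --moves '[0, 0, 0.005, 0, 0, 0, 0, 0, 0.012, 0, 0, 0, 0, 0, 0.02, 0, 0, 0, 0, 0, 0.03, 0, 0, 0, 0, 0, 0.04, 0, 0, 0, 0, 0, 0.05, 0, 0, 0, 0, 0, 0.05, 0, 0, 0]'

```text
time_s: 16.48
tool_pos: [0.5943, 0.0657, 0.0634]
orientation: [[0.039, 0.999, 0.002], [0.999, -0.039, 0.0], [0.0, 0.002, -1.0]]
contact_force: [-0.5, -0.3, -0.6]
finger_gap: 0.049
finger_force: 41.2
```

```bash
cat > p.py <<'E'
from workcell import r
from h import *
s=r.state(); t=s["tool_pos"]; print(t.round(4),s["finger_gap"])
for n in ("scene","top"):
    d=r.get_image(n); P=world(d)
    m=masks(d,P)[0]&box(P,t[0]-.12,t[0]+.12,t[1]-.06,t[1]+.18,.03,.16)
    q=P[m]; 
    if len(q)<50: print(n,len(q)); continue
    A=np.c_[q,np.ones(len(q))]; c,*_=np.linalg.lstsq(np.c_[q[:,:2]-t[:2],np.ones(len(q))],q[:,2],rcond=None)
    print(n,rect(P,m),"slopes,z at tool",c.round(3), cv2.boxPoints(cv2.minAreaRect(q[:,:2].astype(np.float32)*1000)).round(0).tolist())
cv2.imwrite(f"pics/p.png",d["image"][:,:,::-1])
E
python3 p.py
```

```text
[0.5943 0.0657 0.0634] 0.04897592711930274
scene (array([598. , 133.8]), array([181. ,  50.6]), 88.1, 540, array([93.3, 96.4, 99.4])) slopes,z at tool [ 0.077 -0.028  0.097] [[570.0, 44.0], [620.0, 42.0], [626.0, 223.0], [576.0, 225.0]]
top 12
```

Gripped and lifted; the panel is level with its top at 97 mm. The stack centre is (613, -255) with its axis at 95.7°, so I'll carry the panel there and turn it +8°.

Emit:
carry_out --moves '[0.001, -0.01, 0.005, 0, 0, 0, 0.002, -0.03, 0.01, 0, 0, 1, 0.004, -0.055, 0.015, 0, 0, 2, 0.005, -0.08, 0.015, 0, 0, 3, 0.007, -0.105, 0.015, 0, 0, 3, 0.008, -0.13, 0.015, 0, 0, 4, 0.01, -0.155, 0.015, 0, 0, 4, 0.012, -0.18, 0.015, 0, 0, 4]'

```text
time_s: 17.58
tool_pos: [0.6053, -0.1159, 0.0772]
orientation: [[-0.03, 1.0, -0.001], [1.0, 0.03, -0.0], [0.0, -0.001, -1.0]]
contact_force: [-0.2, 0.8, 0.6]
finger_gap: 0.0489
finger_force: 41.2
```

Emit:
carry_out --moves '[0.002, -0.03, 0, 0, 0, 1, 0.003, -0.06, 0, 0, 0, 1, 0.005, -0.09, 0, 0, 0, 2, 0.007, -0.12, 0, 0, 0, 3, 0.009, -0.15, 0, 0, 0, 4, 0.011, -0.175, 0, 0, 0, 4, 0.012, -0.19, 0, 0, 0, 4, 0.012, -0.19, 0, 0, 0, 4]'

```text
time_s: 18.58
tool_pos: [0.6174, -0.3052, 0.0771]
orientation: [[-0.099, 0.995, -0.0], [0.995, 0.099, 0.0], [0.0, -0.0, -1.0]]
contact_force: [-0.6, -0.5, -0.0]
finger_gap: 0.0486
finger_force: 41.2
```

```bash
sed -i 's/,.03,.16)/,t[2]-0.0,t[2]+.06)/' p.py; python3 p.py
```

```text
[ 0.6174 -0.3052  0.0771] 0.048562460833916805
scene (array([ 622.1, -255.5]), array([ 61.8, 141.3]), 94.8, 916, array([107. , 110.1, 113. ])) slopes,z at tool [-0.004 -0.     0.11 ] [[585.0, -188.0], [597.0, -328.0], [659.0, -323.0], [647.0, -183.0]]
top (array([ 610.4, -251.2]), array([ 50.1, 132.9]), 96.9, 564, array([105.4, 108.4, 111.1])) slopes,z at tool [ 0.004 -0.018  0.11 ] [[577.0, -188.0], [593.0, -320.0], [643.0, -314.0], [627.0, -182.0]]
```

View pics/p.png

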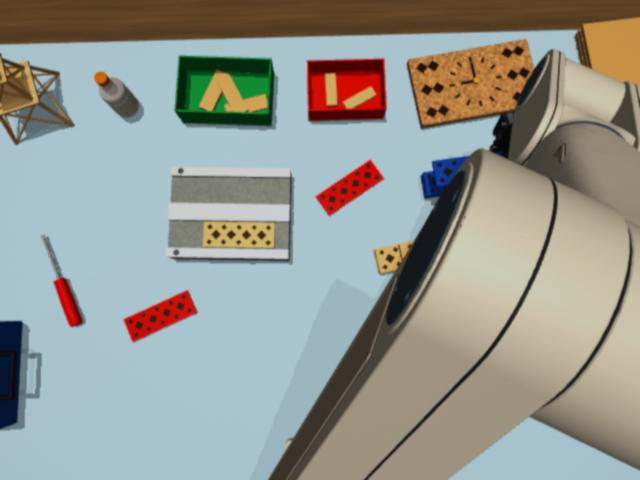

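The top view shows the panel at (450,175) held level over the blue stack, with its centre at y = -255.5. Lowering.

Emit:
carry_out --moves '[0, 0, -0.012, 0, 0, 0, 0, 0, -0.028, 0, 0, 0, 0, 0, -0.042, 0, 0, 0, 0, 0, -0.051, 0, 0, 0, 0, 0, -0.056, 0, 0, 0, 0, 0, -0.059, 0, 0, 0, 0, 0, -0.06, 0, 0, 0, 0, 0, -0.06, 0, 0, 0]'

```text
time_s: 19.68
tool_pos: [0.6178, -0.3046, 0.0177]
orientation: [[-0.1, 0.995, 0.0], [0.995, 0.1, -0.0], [-0.0, 0.0, -1.0]]
contact_force: [0.8, 1.0, -0.3]
finger_gap: 0.0485
finger_force: 41.2
```

Emit:
carry_out --moves '[0, 0, -0.001, 0, 0, 0, 0, 0, -0.002, 0, 0, 0, 0, 0, -0.002, 0, 0, 0]'

```text
time_s: 20.05
tool_pos: [0.6176, -0.3044, 0.0154]
orientation: [[-0.1, 0.995, 0.0], [0.995, 0.1, -0.0], [-0.0, 0.0, -1.0]]
contact_force: [0.8, 0.3, -0.6]
finger_gap: 0.0487
finger_force: 41.3
```

```bash
sed -i 's/t\[2\]-0.0,/.035,/' p.py; python3 p.py
```

```text
[ 0.6176 -0.3044  0.0154] 0.048726312508457124
scene (array([ 615. , -255.9]), array([ 48.1, 140.6]), 96.4, 706, array([45.1, 48.5, 51.3])) slopes,z at tool [0.002 0.    0.048] [[583.0, -189.0], [599.0, -328.0], [647.0, -323.0], [631.0, -183.0]]
top (array([ 611.9, -194.2]), array([31.4, 62. ]), 149.4, 260, array([43.3, 46.7, 49.7])) slopes,z at tool [ 0.006 -0.027  0.049] [[577.0, -192.0], [631.0, -223.0], [647.0, -196.0], [593.0, -165.0]]
```

Emit:
carry_out --moves '[0, 0, -0.001, 0, 0, 0, 0, 0, -0.001, 0, 0, 0]'

```text
time_s: 20.4
tool_pos: [0.6177, -0.3045, 0.0149]
orientation: [[-0.1, 0.995, 0.0], [0.995, 0.1, -0.0], [-0.0, 0.0, -1.0]]
contact_force: [-1.1, 1.1, 4.5]
finger_gap: 0.0487
finger_force: 41.7
```

Contact at 4.5 N. Opening, then retreating straight up.

Emit:
carry_out --moves '[0, 0, 0, 0, 0, 0, 0, 0, 0, 0, 0, 0, 0, 0, 0, 0, 0, 0, 0, 0, 0, 0, 0, 0]' --jaw 0.8

```text
time_s: 20.9
tool_pos: [0.6175, -0.3044, 0.0142]
orientation: [[-0.1, 0.995, -0.0], [0.995, 0.1, 0.0], [0.0, -0.0, -1.0]]
contact_force: [-0.6, 0.3, 0.1]
finger_gap: 0.0684
finger_force: 0.0
```

Emit:
carry_out --moves '[0, 0, 0.005, 0, 0, 0, 0, 0, 0.015, 0, 0, 0, 0, 0, 0.035, 0, 0, 0, 0, 0, 0.07, 0, 0, 0, 0, 0, 0.11, 0, 0, 0, 0, 0, 0.15, 0, 0, 0, 0, -0.05, 0.15, 0, 0, 0, 0, -0.1, 0.15, 0, 0, 0]'

```text
time_s: 21.9
tool_pos: [0.6185, -0.4054, 0.1677]
orientation: [[-0.101, 0.995, 0.003], [0.995, 0.101, -0.002], [-0.002, 0.003, -1.0]]
contact_force: [0.3, -0.2, -0.2]
finger_gap: 0.0682
finger_force: 0.0
```

```bash
python3 - <<'E'
from workcell import r
from h import *
print(r.state()["tool_pos"],r.state()["finger_gap"])
for n in ("scene","top"):
    d=r.get_image(n); P=world(d); b,y=masks(d,P)
    print(n,rect(P,b&box(P,.5,.72,-.35,-.15,.035,.08)))
    print(n,rect(P,y&box(P,.475,.54,.1,.3,.035,.07)))
d=r.get_image("scene"); cv2.imwrite("pics/end.png",d["image"][:,:,::-1])
E
```

```text
[ 0.61852419 -0.405424    0.16770238] 0.06818204276555784
scene (array([ 614.3, -255.9]), array([ 49.9, 141.6]), 96.4, 1768, array([45.2, 48.4, 51.4]))
scene (array([507.1, 194.1]), array([148.6,  55.3]), 87.6, 1145, array([41.3, 45.9, 49.2]))
top (array([ 611.5, -254.6]), array([ 50.6, 139.4]), 96.9, 1489, array([43.6, 46.6, 49.5]))
top (array([508.1, 192.2]), array([142.8,  52.9]), 87.6, 1734, array([40.9, 44.9, 47.9]))
```

View pics/end.png

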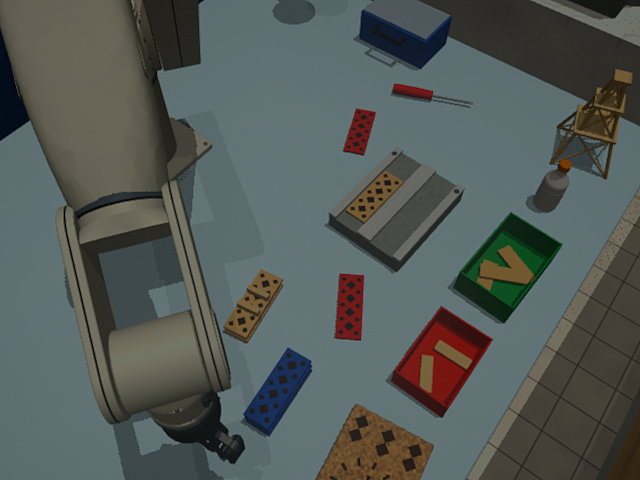

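The blue panel lies flat and aligned on the blue stack at (278,390), within about 1 mm of its centre. The birch panel at (376,195) has not moved, and the gripper is clear.

```bash
python3 -c "
from workcell import r
print(r.sign_off())"
```

```text
the job is handed in; nothing more can be done
None
```

The blue panel lies flat on the blue stack, within about 1 mm of its centre and 1–2° of its line by the cameras; the birch panel is unmoved, and the job was handed in at about 22 s with no verdict returned.

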